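# Start up a repaired generator control box: breaker on, key to start, back to run

### The job

The generator's control box is back on the bench after repair: start it up. Switch its battery breaker on by pushing the lever fully up the panel, then turn the ignition key clockwise through run to start, as far as it goes, hold it there for about a second, and let it spring back to run and leave it there. Don't shift the screwdriver, the side cutters or the fuse box lying round it.

Things in the scene. Friction and masses are not known exactly. Their poses are not given: they have to be found in the camera images.
- console: Grey control box, fixed: 250 mm wide (y), 160 deep (x), 136 high at the back, 48 in front. Origin: underside centre; -x faces the operator, z up. Its panel slopes up 35 degrees to the back: its normal is 35 degrees from vertical, towards -x. Seen by the operator: key right of the middle, lamps 10 mm high over it; breaker lever lower left, voltmeter over it; pull handles 16 mm high at both sides.
- key_grip (a point): Centre of the ignition key's black head, on the lock's axis, 35 mm above the panel. The head is a slab 32 mm wide (this point's x), 9 thick (y), 28 along the axis (z, pointing out of the panel); its top is 49 mm above the panel. The lock's collar, 35 mm across, ends 10 mm above the panel. At off, x points straight up the slope; the point turns with the key.
- breaker_tip (a point): Tip of the breaker's black paddle lever, 33 mm from its hinge; 16 mm wide, 10 thick at the tip, 14 x 8 below. The hinge is level, along the box's y, 4 mm above the panel, between cheeks that end 11 mm above it. z points along the lever away from the hinge, y along the hinge to the operator's left, x the way the tip moves to on.
- breaker (a joint): Breaker lever angle: 0 = off (stop; it leans 0.40 rad from the panel's normal down the slope, to the operator), 0.80 = on (stop; it leans 0.40 rad up the slope). It snaps over at 0.40 and resists with at most 0.07 N m (4 N half-way along the lever). When it is on, the voltmeter's pointer stands at the right.
- driver_teal_mid (a point): Middle of a screwdriver with a teal handle, 140 mm long, 25 mm thick, lying to the operator's right of the box; loose.
- cutters_side_mid (a point): Middle of yellow-handled side cutters, 105 x 65 mm, 12 mm thick, lying to the operator's left of the box; loose.
- fuse_box_mid (a point): Middle of a small flat fuse box, 53 x 35 mm, 14 mm high, lying in front of the box; loose.
- barrel (a joint): How far the lock's barrel, and the key in it, is turned from off towards run, clockwise as the operator sees it: 0 = off (stop), 0.70 rad = run (stop). It stays where it is left (friction about 0.03 N m). White marks on the disc round the lock show off (straight up the slope), run and start (the longest); the whole turn of the key is joint barrel + joint key.
- key (a joint): How far the key is turned on clockwise beyond its barrel: 0 as long as it is not past run, 0.60 rad = start (stop), which is 1.30 rad from off. The barrel turns first, then the key winds up a return spring that resists with 0.1 N m just past run and 0.2 N m at start; when the key is let go it springs back to run (0) by itself within 0.5 s.

How it is judged (in metres and radians):
On the way, in this order (a step that is already met when the one before it is completed fails the run):
1. the battery breaker is on (value of joint breaker above 0.7 rad), for 0.2 s.
2. with the breaker on, the key is held at start for 0.6 s (value of joint barrel above 0.6 rad and value of joint key above 0.45 rad and value of joint breaker above 0.7 rad), for 0.6 s.
At the end, for the whole second after the job is handed in: The key rests, let go, at run (barrel beyond 0.58 rad, key less than 0.10 rad past it) after it was held at start (barrel beyond 0.60 and key beyond 0.45 rad) for 0.6 s with the breaker on; the breaker lever is still on (beyond 0.70 rad) (value of joint barrel above 0.58 rad and value of joint key below 0.1 rad and velocity of joint key between -0.05 and 0.05 rad/s and value of joint breaker above 0.7 rad); the robot touches nothing.
It fails at once if the screwdriver, the side cutters or the fuse box is shifted by more than 20 mm (distance of any of driver_teal_mid, cutters_side_mid, fuse_box_mid from where it was at the start of the episode above 0.02 m).
It fails at once if the key is turned to start while the breaker is off (value of joint barrel above 0.6 rad and value of joint key above 0.45 rad and value of joint breaker below 0.4 rad).
It also fails if it takes over 48 s, if anything falls off the work surface, if the arm or the gripper's body presses on something with over 40 N, if the wrist force passes 120 N, or if a joint passes its speed limit or range.

### The arm

A 7-joint arm with a two-finger parallel gripper is mounted at the origin on a cart in front of the work surface, level with it; the furniture and walls round the work are solid. World frame = base frame: x ahead of the robot, y to its left, z up, the work surface at z = 0. Lengths are in mm, angles in rad, forces in N, time in s.
With the tool pointing down it reaches from about 400 to 900 mm from the base axis. Payload 5.6 kg.
Tool frame: the origin (TCP) lies on the centre line of the jaws, within the pads' length; the fingertips stand ahead of it and the grasp point (between the pads) lies 6 mm ahead of it (tip_extent is the y of the fingertips in the tool frame, in mm); y points along the fingers, z is the direction in which the jaws open and shut, and the axes are right-handed (so a half turn about y gives the same grasp; the last joint's range is limited). The gripper opens to 92 mm and grips with 3 to 60 N. Pads are 20 mm wide; open, the fingers measure 128 mm over their backs; the gripper's body (75 mm by 189 mm) begins 69 mm behind the grasp point.
Start: joints at [-1.145, 0.468, -0.012, 1.603, 0.006, 1.071, -0.056], TCP at [293.719, 579.86, 239.592] pointing down, gripper open.
Joint ranges: [-2.53, 2.53], [-0.31, 2.02], [-1.57, 1.55], [0.28, 2.44], [-1.29, 4.43], [0.15, 1.84], [-2.92, 2.92]. Speed limits (rad/s): [2.57, 2.57, 3.14, 3.14, 3.14, 3.14, 3.14].

### API

Orientations are given as a rotation vector (axis times angle).
In Python, from bench import observe, camera, camera_params, sign_off, tip_extent gives the robot as it stands.
- The arm moves only by the tool play_rows, never from a script. Its argument "steps" is one flat list of numbers, 7 for each row, row after row: the turn, a rotation vector about the tool's x, y, z in degrees, then the shift along the tool's x, y, z in mm, then the finger opening in mm, from 0 to 91.9. A call has 1 to 8 rows; each row shifts and turns the commanded pose from where the row before left it, along the tool's axes as they then stand; what a row does not reach is not made up. A row lasts 1/10 s, in which the tool goes at most 50 mm and 8.59 degrees, less where a joint would pass 70% of its speed; a pose out of reach is approached as far as the arm can. A call is refused whole if a number of a shift passes 50 or a number of a turn 8.59, either way. A call with a gripper value outside its range is refused whole. The fingers move at their own pace and stop on an object; the grip force is fixed at half the most. Time passes only in rows, so rows that do not move let the fingers close. It gives the time, the measured TCP pose, the force and the opening at its end, in the units of the state.
- observe(): the state, without advancing time (a new reading comes with each control period).
- camera(name): name is "scene" or "top"; returns the picture (384x512x3 uint8, blue, green, red); there is no depth.
- camera_params(name): a dict with "camera_matrix" (3x3 intrinsics, pixels), "position" and "rotation" of the camera in the world. Camera axes: x right, y down, z forward; pixel columns grow to the right and rows downward; lengths in mm; the calibration is good to about 2 mm. A picture is of the moment at which its call begins. camera_params takes no time and is no camera call.
- sign_off(): hands the job in, once; it reports no verdict.
The state is a dict: "time_s": time; "q": joint angles; "qd": joint speeds; "effort": joint torques, N m; "tcp_pos": TCP position; "eef_rot": TCP orientation; "wrist_force": force on the tool from outside, world axes, zero at the start; "ft_torque": the same for the moment, N m; "gripper_width": finger opening in mm.
Only numpy, scipy, OpenCV 4.12 (cv2) and the standard library are available. Lean on these libraries where they do the work, as an engineer would, in place of code of your own. Each camera call takes 0.05 s, during which the arm holds its last target.

## Working session

There is one attempt and no reset: what is moved stays moved. The work goes in short steps, Python scripts to look and compute and a tool call to move; the robot and the scene stay as the last step left them, time stands still between calls to the robot, and variables do not carry over. Pictures are saved under pics/ and viewed, and the job is handed in when it is done.

Besides the shell and the picture viewer there is one more tool, called after "Request:" as a command line: name --argument value ..., lists and objects as JSON in quotes. play_rows: Moves the arm, as the interface text tells. Its arguments: {"type":"object","properties":{"steps":{"type":"array"}},"required":["steps"]}

```bash
mkdir -p pics; python3 - <<'E'
from bench import *
import cv2
s=observe()
for k in s: print(k,s[k])
print(tip_extent if not callable(tip_extent) else tip_extent())
for n in("scene","top"):
    cv2.imwrite(f"pics/{n}0.png",camera(n)); p=camera_params(n); print(n,p)
E
```

```text
time_s 0.0
q [-1.14499496  0.46834344 -0.01163406  1.60364706  0.00600734  1.07138612
 -0.05629605]
qd [ 0.00224802  0.00100334  0.00073818 -0.00191098 -0.00217887  0.00081732
  0.00018224]
effort [-1.76316225e-04 -5.20561230e+01 -1.19814259e-02 -2.43742830e+01
 -5.66309493e-02  1.72058662e-02  1.58127291e-04]
tcp_pos [293.47825833 579.35865416 238.65251263]
eef_rot [-1.54108838  0.36792602 -0.36746184]
wrist_force [-0.09019326 -0.31390365  1.18229877]
ft_torque [0.01666675 0.02415625 0.0086088 ]
gripper_width 91.91405163166122
25.0
scene {'camera_matrix': array([[487.66682506,   0.        , 255.35210372],
       [  0.        , 487.66682506, 203.93253732],
       [  0.        ,   0.        ,   1.        ]]), 'position': array([ -93.4394367 , -713.86918704,  838.66740834]), 'rotation': array([-2.05726805,  0.82662379, -0.42033927])}
top {'camera_matrix': array([[357.88526589,   0.        , 255.79332966],
       [  0.        , 357.88526589, 195.4822927 ],
       [  0.        ,   0.        ,   1.        ]]), 'position': array([530.31394035,  30.72023582, 947.75046337]), 'rotation': array([-2.14540001,  2.20177019, -0.10768151])}
```

View pics/scene0.png

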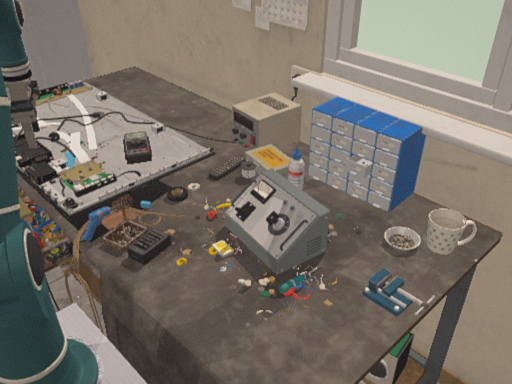

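View pics/top0.png

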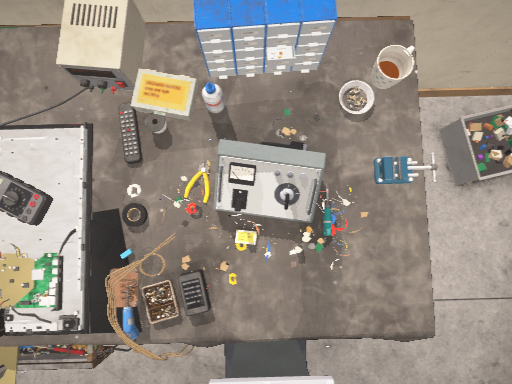

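```bash
python3 - <<'E'
import cv2
a=cv2.imread('pics/scene0.png')[165:280,205:345]; cv2.imwrite('pics/sc_crop.png',cv2.resize(a,None,fx=5.5,fy=5,interpolation=cv2.INTER_CUBIC) if 0 else cv2.resize(a,None,fx=5,fy=5,interpolation=cv2.INTER_CUBIC))
a=cv2.imread('pics/top0.png')[132:252,205:345]; cv2.imwrite('pics/top_crop.png',cv2.resize(a,None,fx=5,fy=5,interpolation=cv2.INTER_CUBIC))
E
```

```text
(no output)
```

View pics/sc_crop.png

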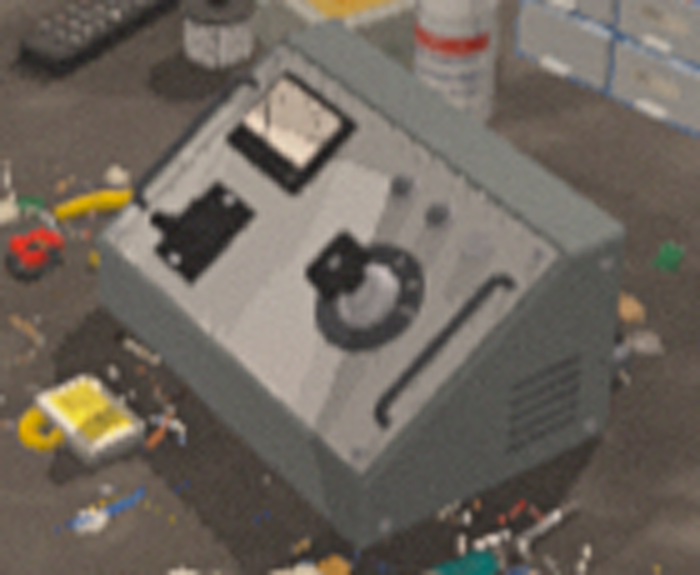

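View pics/top_crop.png

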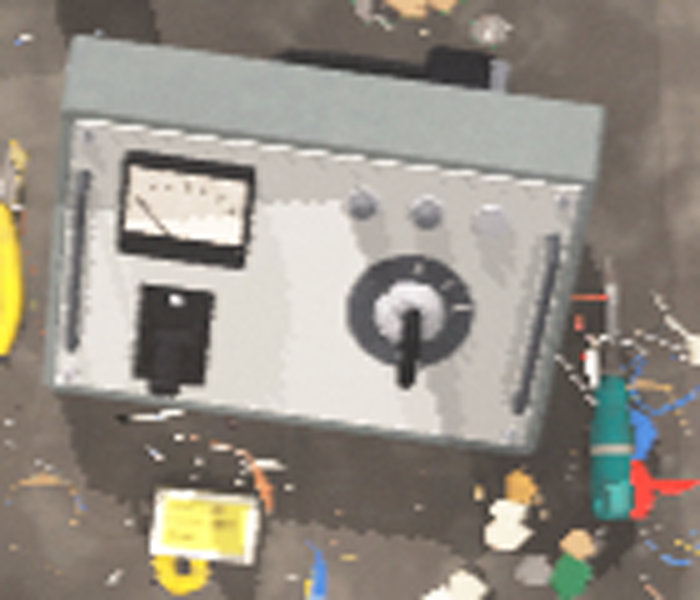

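```bash
cat > h.py <<'E'
import numpy as np
from scipy.spatial.transform import Rotation as R
from scipy.optimize import least_squares
from bench import camera_params
P={n:camera_params(n) for n in("scene","top")}
def proj(n,X):
    p=P[n];c=(np.atleast_2d(X)-p['position'])@R.from_rotvec(p['rotation']).as_matrix()
    u=c@p['camera_matrix'].T; return u[:,:2]/u[:,2:]
def ray(n,uv):
    p=P[n];d=np.linalg.inv(p['camera_matrix'])@[uv[0],uv[1],1]
    return p['position'],R.from_rotvec(p['rotation']).as_matrix()@d
off={'scene':(205,165),'top':(205,132)}
def full(n,c): return np.array(off[n])+(np.array(c,float)+.5)/5-.5
xe=80-(160-88/np.tan(np.radians(35)))
L=dict(bl=(80,125,136),br=(80,-125,136),el=(xe,125,136),er=(xe,-125,136),fl=(-80,125,48),fr=(-80,-125,48),gr=(-80,-125,0))
E
cat > fit.py <<'E'
from h import *
print('xe',xe)
obs={'top':dict(bl=(75,37),br=(605,103),el=(65,110),er=(588,183),fl=(50,388),fr=(537,452)),
'scene':dict(el=(290,40),er=(560,260),br=(625,232),fl=(102,235),fr=(362,470),gr=(360,545))}
def W(v,k): return R.from_euler('z',v[2]).as_matrix()@np.array(k,float)+[v[0],v[1],0]
def res(v,full_=False):
    out=[]
    for n in obs:
        for k,c in obs[n].items():
            out.append(proj(n,W(v,L[k]))[0]-full(n,c))
    return np.array(out)
s=least_squares(lambda v:res(v).ravel(),[550,50,0],loss='soft_l1')
print(s.x);print(res(s.x).round(2))
np.save('pose.npy',s.x)
v=s.x
# local intersect: panel coordinates: u along slope up, from front edge; y ; height h above panel
a=np.radians(35);n_=np.array([-np.sin(a),0,np.cos(a)]);up=np.array([np.cos(a),0,np.sin(a)])
Rz=R.from_euler('z',v[2]).as_matrix()
def panel(n,c,h):
    o,d=ray(n,full(n,c)); o=Rz.T@(o-[v[0],v[1],0]);d=Rz.T@d
    F=np.array([-80,0,48.])
    t=(h-(o-F)@n_)/(d@n_); X=o+t*d
    return np.array([(X-F)@up,X[1]]).round(1)
print('slope len',88/np.sin(a))
print('disc top',panel('top',(410,311),1.),'disc scene',panel('scene',(369,297),1.))
print('keyhead top end', panel('top',(404,380),49),panel('scene',(347,240),49))
print('lever top', panel('top',(165,385),32),panel('scene',(170,245),32))
print('lever base', panel('top',(174,340),4),panel('scene',(203,232),4))
print('handle right', panel('top',(552,240),16),panel('top',(520,410),16))
print('handle left', panel('top',(84,175),16),panel('top',(70,345),16))
for nm,c in dict(drv=(610,450),fuse=(205,525)).items():
    o,d=ray('top',full('top',c));z=10;print(nm,o+d*(z-o[2])/d[2])
E
python3 fit.py
```

```text
xe 45.677024593306086
[ 6.43848519e+02 -1.73690244e+00 -1.64204611e-01]
[[-0.48 -0.63]
 [ 0.79  0.86]
 [-0.67 -0.77]
 [ 2.41 -0.57]
 [-1.35 -0.19]
 [-0.16  0.74]
 [-1.93 -1.6 ]
 [ 2.99 -1.26]
 [ 0.75 -0.42]
 [-1.92  0.39]
 [-0.1   3.91]
 [-0.08  3.51]]
slope len 153.42331801465664
disc top [ 72.5 -49.7] disc scene [ 73.  -49.2]
keyhead top end [ 62.4 -48.6] [ 84.6 -54. ]
lever top [31.2 62. ] [25.1 47.3]
lever base [40.1 61.8] [42.2 62.4]
handle right [ 127.6 -106.8] [  34.9 -109.4]
handle left [127.9 110.3] [ 36.3 111. ]
drv [ 547.05329059 -156.72197624   10.        ]
fuse [513.60741382  55.91681664  10.        ]
```

```bash
cat > ov.py <<'E'
from h import *
import cv2,sys
v=np.load('pose.npy')
a=np.radians(35);n_=np.array([-np.sin(a),0,np.cos(a)]);up=np.array([np.cos(a),0,np.sin(a)])
Rz=R.from_euler('z',v[2]).as_matrix()
def PW(u,y,h): return Rz@(np.array([-80,y,48.])+up*u+n_*h)+[v[0],v[1],0]
def WL(X): return Rz@np.array(X,float)+[v[0],v[1],0]
if __name__=='__main__':
  for n in('top','scene'):
    im=cv2.imread(f'pics/{"top" if n=="top" else "sc"}_crop.png')
    def px(X): return tuple(int(round(t)) for t in ((proj(n,X)[0]-off[n]+.5)*5-.5))
    ln=lambda A,B,c:cv2.line(im,px(A),px(B),c,1)
    for p,q in('bl br,br er,er el,el bl,el fl,er fr,fl fr,fr gr').split(',') and [s.split() for s in 'bl br,br er,er el,el bl,el fl,er fr,fl fr,fr gr'.split(',')]:
        ln(WL(L[p]),WL(L[q]),(0,0,255))
    k=(72.7,-49.5)
    ln(PW(*k,0),PW(*k,49),(0,255,0)) 
    for h in(21,49):
        c=[PW(k[0]+du,k[1]+dy,h) for du,dy in((-16,-4.5),(-16,4.5),(16,4.5),(16,-4.5))]
        for i in range(4): ln(c[i],c[(i+1)%4],(0,255,0))
    l=(41,62)
    t=PW(l[0]-33*np.sin(.4),l[1],4+33*np.cos(.4))
    ln(PW(*l,4),t,(255,0,0))
    cv2.imwrite(f'pics/ov_{n}_{sys.argv[1]}.png',im)
E
python3 ov.py 1
```

```text
(no output)
```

View pics/ov_top_1.png

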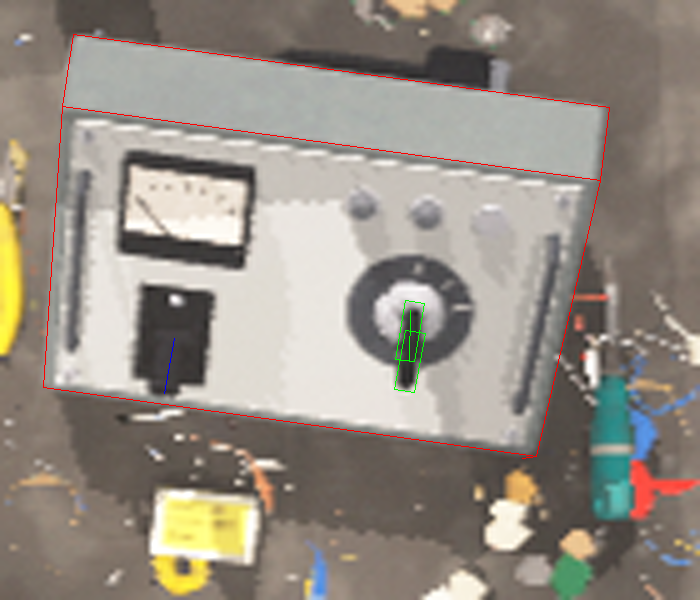

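View pics/ov_scene_1.png

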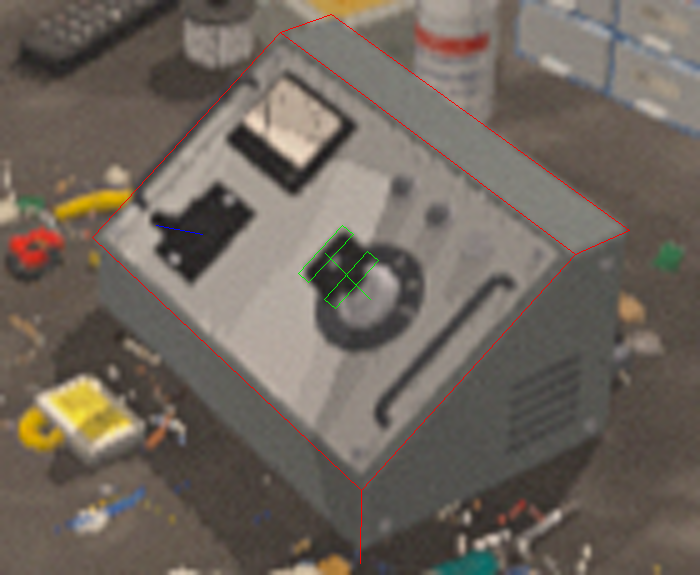

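```bash
cat > tgt.py <<'E'
from ov import *
from bench import observe
def Rt(sz=1,turn=0.):
    y=Rz@(-n_); z=Rz@np.array([0,sz,0.]); x=np.cross(y,z)
    return R.from_matrix(np.c_[x,y,z])*R.from_rotvec([0,turn,0])
def TCP(u,y,h,tip=0):   # point PW(u,y,h) at distance `tip` ahead of tcp
    return PW(u,y,h)+Rz@n_*tip
def go(pos,rot,rows=None):
    s=observe(); Rc=R.from_rotvec(s['eef_rot'])
    dr=(Rc.inv()*rot).as_rotvec(degrees=True); d=np.array(pos)-s['tcp_pos']
    print('tool-frame turn deg',dr.round(2),'shift cur frame',Rc.inv().apply(d).round(1),'shift tgt frame',rot.inv().apply(d).round(1),'world',d.round(1))
def uv(s=None):
    s=s or observe(); p=Rz.T@(s['tcp_pos']-[v[0],v[1],0])-np.array([-80,0,48.])
    return np.array([p@up,p[1],p@n_])
E
python3 - <<'E'
from tgt import *
s=observe(); Rc=R.from_rotvec(s['eef_rot']); print(Rc.as_matrix().round(3))
for sz in(1,-1):
    print(sz,Rt(sz).as_matrix().round(3)); go(TCP(5,62,70,25),Rt(sz))
print(TCP(5,62,70,25),TCP(73,-49,36,6))
E
```

```text
[[ 0.892 -0.001  0.452]
 [-0.452 -0.001  0.892]
 [ 0.    -1.    -0.002]]
1 [[ 0.808  0.566  0.163]
 [-0.134 -0.094  0.987]
 [ 0.574 -0.819 -0.   ]]
tool-frame turn deg [  5.42 -16.88 -34.73] shift cur frame [ 432.1  110.6 -339.9] shift tgt frame [ 191.   268.1 -454.1] world [ 231.8 -498.7 -110.1]
-1 [[-0.808  0.566 -0.163]
 [ 0.134 -0.094 -0.987]
 [-0.574 -0.819 -0.   ]]
tool-frame turn deg [ 49.09 155.65   7.66] shift cur frame [ 432.1  110.6 -339.9] shift tgt frame [-191.   268.1  454.1] world [ 231.8 -498.7 -110.1]
[525.34348517  80.7443228  128.68732639] [592.14227794 -42.83745891 124.27546571]
```

Request:
play_rows --steps '[0,0,0,31,-2,-24.3,0,0,0,0,31,-2,-24.3,0,0,0,0,31,-2,-24.3,0,0,0,0,31,-2,-24.3,0,0,0,0,31,-2,-24.3,0,0,0,0,31,-2,-24.3,0,0,0,0,31,-2,-24.3,0]'

```text
time_s: 0.8
tcp_pos: [410.7, 328.3, 253.4]
eef_rot: [-1.54, 0.368, -0.367]
wrist_force: [1.5, 0.1, 0.4]
gripper_width: 38.2
```

Request:
play_rows --steps '[0,0,0,31,0,-24.3,0,0,0,0,31,0,-24.3,0,0,0,0,31,0,-24.3,0,0,0,0,31,0,-24.3,0,0,0,0,31,0,-24.3,0,0,0,0,31,0,-24.3,0,0,0,0,31,0,-24.3,0]'

```text
time_s: 1.5
tcp_pos: [527.4, 78.7, 253.4]
eef_rot: [-1.539, 0.368, -0.367]
wrist_force: [0.3, 0.6, 0.6]
gripper_width: 0.5
```

Request:
play_rows --steps '[0.9,-2.81,-5.8,0,0,0,0,0.9,-2.81,-5.8,0,0,0,0,0.9,-2.81,-5.8,0,0,0,0,0.9,-2.81,-5.8,0,0,0,0,0.9,-2.81,-5.8,0,0,0,0,0.9,-2.81,-5.8,0,0,0,0,0,0,0,0,0,0,0]'

```text
time_s: 2.2
tcp_pos: [525.3, 78.6, 252.2]
eef_rot: [-1.57, -0.327, -0.598]
wrist_force: [-0.6, 1.2, 0.6]
gripper_width: 0.5
```

```bash
python3 - <<'E'
from tgt import *
s=observe(); print(s['q'],s['gripper_width'],uv(s),s['wrist_force']); go(TCP(2,62,45,25),Rt(1))
cv2.imwrite('pics/t1.png',camera('top'))
E
```

```text
[-0.63098015  0.03824625  0.25576688  2.27954504  0.76850577  0.42041817
  0.36878049] 0.47409570177832483 [ 76.06624139  59.91503864 195.97675722] [-0.60979642  1.16156845  0.63546707]
tool-frame turn deg [ 0.47 -0.6  -1.33] shift cur frame [-71.2 127.6   2.4] shift tgt frame [-74.1 126.    2.1] world [  11.8    0.2 -145.7]Traceback (most recent call last):
  File "<stdin>", line 3, in <module>
NameError: name 'camera' is not defined
```

Request:
play_rows --steps '[0.2,-0.3,-0.7,-18,20,0.6,0,0.2,-0.3,-0.7,-18,20,0.6,0,0,0,0,-18,20,0.6,0,0,0,0,-18,20,0.6,0,0,0,0,0,0,0,0]'

```text
time_s: 2.7
tcp_pos: [517.6, 81.4, 160.9]
eef_rot: [-1.57, -0.354, -0.614]
wrist_force: [-0.7, -0.2, 1.2]
gripper_width: 0.4
```

```bash
python3 - <<'E'
from tgt import *
from bench import camera
s=observe(); print(s['q'],s['gripper_width'],uv(s),s['wrist_force']); go(TCP(2,62,45,25),Rt(1))
for n in('top','scene'):
  a=camera(n)
  a=a[132:252,205:345] if n=='top' else a[145:265,195:335]
  cv2.imwrite(f'pics/{n}1.png',cv2.resize(a,None,fx=5,fy=5,interpolation=cv2.INTER_CUBIC))
E
```

```text
[-0.71550395  0.22371317  0.34195593  2.39112926  1.53008895  0.24748823
 -0.46200179] 0.4139628764104708 [ 17.16923779  61.34162288 125.81713774] [-0.67605142 -0.19751808  1.19183474]
tool-frame turn deg [ 0.45 -0.18  0.26] shift cur frame [-15.4  55.7   1.1] shift tgt frame [-15.2  55.8   0.7] world [ 19.4  -2.6 -54.4]
```

View pics/top1.png

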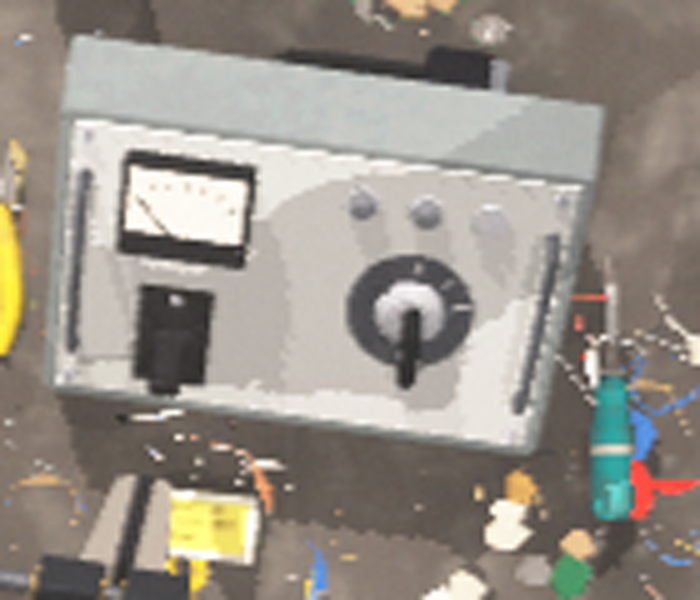

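View pics/scene1.png

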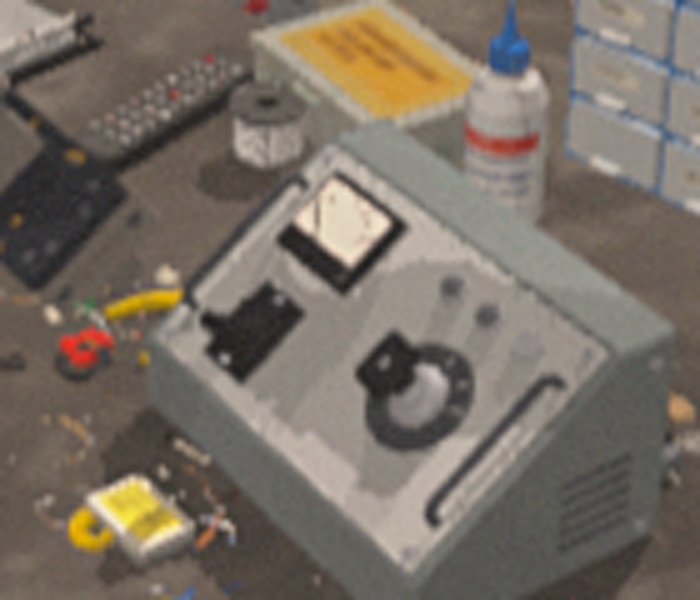

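```bash
python3 - <<'E'
from tgt import *
s=observe();Rc=R.from_rotvec(s['eef_rot'])
t=s['tcp_pos']+Rc.apply([0,25,0]);print(t)
print('top',(proj('top',t)[0]-off['top'])*5,'scene',proj('scene',t))
from bench import camera
a=camera('scene');cv2.imwrite('pics/scene2.png',a)
E
```

```text
[533.07507152  79.28252427 142.74918648]
top [141.98269912 486.15516235] scene [[219.89293532 199.40951614]]
```

View pics/scene2.png

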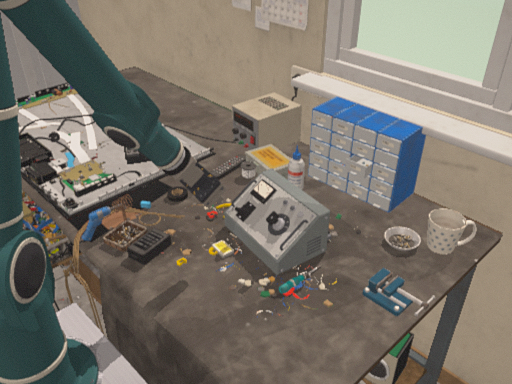

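```bash
python3 - <<'E'
import cv2
a=cv2.imread('pics/scene2.png')[135:235,165:265];cv2.imwrite('pics/scene2c.png',cv2.resize(a,None,fx=6,fy=6,interpolation=cv2.INTER_CUBIC))
E
```

```text
(no output)
```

View pics/scene2c.png

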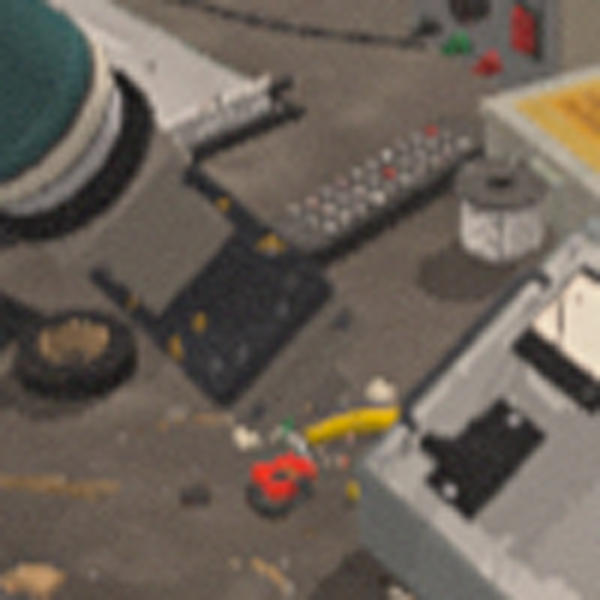

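```bash
python3 - <<'E'
from tgt import *
s=observe();Rc=R.from_rotvec(s['eef_rot'])
for p in([0,25,18],[0,25,-18],[0,-63,94],[0,-63,-94],[-37,-63,-94],[37,-63,-94]):
  t=s['tcp_pos']+Rc.apply(p);print(p,(proj('scene',t)[0]-[165,135])*6, (proj('top',t)[0]-off['top'])*5)
import cv2
a=cv2.imread('pics/scene2.png').astype(int);b=cv2.imread('pics/scene0.png').astype(int)
d=np.clip(abs(a-b).sum(2)*4,0,255).astype(np.uint8)[135:235,165:265];cv2.imwrite('pics/d.png',cv2.resize(d,None,fx=6,fy=6))
E
```

```text
[0, 25, 18] [307.93536067 364.86365916] [101.72651841 479.68831469]
[0, 25, -18] [351.51031034 405.28576568] [181.25518729 491.41792497]
[0, -63, 94] [101.87648472 177.42513574] [-117.46915804  576.51849748]
[0, -63, -94] [329.46046193 388.97640454] [341.41343087 644.61685699]
[-37, -63, -94] [262.61330951 462.0381048 ] [328.60689006 712.97136587]
[37, -63, -94] [396.15992536 316.07612339] [354.89278945 572.67120441]
```

View pics/d.png

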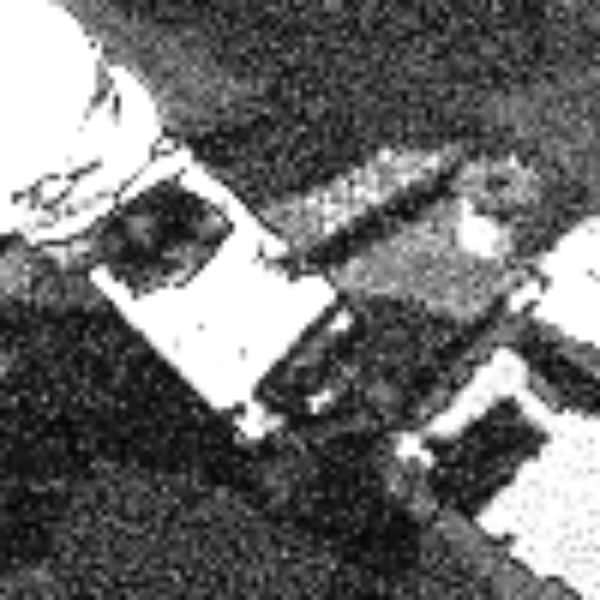

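```bash
python3 - <<'E'
from tgt import *
r=Rt(1)*R.from_rotvec([0,0,np.radians(20)])
print(r.as_matrix().round(3))
# tool tip (0,25,0) at panel (0,62,22)
for u,h in((-2,45),(-2,22)):
  pos=PW(u,62,h)-r.apply([0,25,0]); go(pos,r)
E
```

```text
[[ 0.953  0.255  0.163]
 [-0.158 -0.042  0.987]
 [ 0.259 -0.966  0.   ]]
tool-frame turn deg [ 0.21 -0.38 20.49] shift cur frame [-13.8  58.7   0. ] shift tgt frame [ 7.7 59.8 -0.2] world [ 22.5  -3.9 -55.8]
tool-frame turn deg [ 0.21 -0.38 20.49] shift cur frame [-14.   81.7   0.1] shift tgt frame [15.5 81.5 -0.2] world [ 35.6  -6.1 -74.7]
```

Turn first, then go down partly and re-check.

Request:
play_rows --steps '[0,-0.1,6.8,0,0,0,0,0,-0.1,6.8,0,0,0,0,0.1,-0.1,6.8,0,0,0,0,0,0,0,2,18,0,0,0,0,0,2,18,0,0,0,0,0,2,18,0,0,0,0,0,0,0,0,0]'

```text
time_s: 3.55
tcp_pos: [552.9, 62.6, 119.1]
eef_rot: [-1.611, -0.259, -0.543]
wrist_force: [-0.3, 1.0, -0.1]
gripper_width: 0.3
```

```bash
python3 - <<'E'
from tgt import *
from bench import camera
s=observe(); print(s['q'],s['wrist_force'])
r=Rt(1)*R.from_rotvec([0,0,np.radians(20)])
pos=PW(-2,62,22)-r.apply([0,25,0]); go(pos,r)
for n in('top',):
  a=camera(n)
  a=a[132:252,205:345] if n=='top' else a[145:265,195:335]
  cv2.imwrite(f'pics/{n}3.png',cv2.resize(a,None,fx=5,fy=5,interpolation=cv2.INTER_CUBIC))
Rc=R.from_rotvec(s['eef_rot']);t=s['tcp_pos']+Rc.apply([0,25,0]);print((proj('top',t)[0]-off['top'])*5)
E
```

```text
[-0.59777296  0.36494257  0.3232203   2.27708079  1.09817655  0.17385125
  0.00989971] [-0.32229519  0.99767868 -0.05178334]
tool-frame turn deg [ 2.39 -0.77 14.23] shift cur frame [-15.2  25.4  14.3] shift tgt frame [-8.2 28.9 13.4] world [  1.7  13.3 -30. ]
[187.92114614 418.26774642]
```

View pics/top3.png

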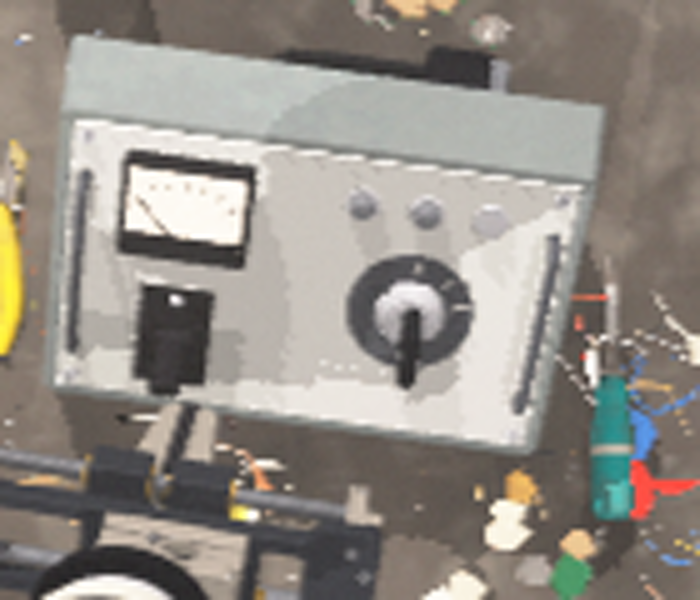

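Request:
play_rows --steps '[0,0,0,0,0,0,0]'

```text
time_s: 3.7
tcp_pos: [552.0, 63.5, 120.1]
eef_rot: [-1.609, -0.26, -0.543]
wrist_force: [0.1, 0.8, -0.2]
gripper_width: 0.5
```

```bash
python3 - <<'E'
from tgt import *
s=observe(); print(s['q'],s['tcp_pos'],s['wrist_force'],s['qd'])
r=Rt(1)*R.from_rotvec([0,0,np.radians(35)])
Rc=R.from_rotvec(s['eef_rot']);t=s['tcp_pos']+Rc.apply([0,25,0])
p=Rz.T@(t-[v[0],v[1],0])-np.array([-80,0,48.]);print('tip',p@up,p[1],p@n_)
for h in (45,22): go(PW(-4,62,h)-r.apply([0,25,0]),r)
E
```

```text
[-0.59792793  0.36127474  0.32140156  2.27889778  1.09846608  0.17455316
  0.0093039 ] [552.04278287  63.46897137 120.07753313] [ 0.07336379  0.7510435  -0.20347   ] [-0.00121515 -0.00825621 -0.00291821  0.00705981  0.01769805 -0.00286345
 -0.01727205]
tip 21.453357265835628 48.29827827148452 46.365597393035586
tool-frame turn deg [ 2.18 -1.05 29.27] shift cur frame [-13.1   6.5  12.9] shift tgt frame [-7.9 12.5 12.7] world [ -5.7  13.8 -12.5]
tool-frame turn deg [ 2.18 -1.05 29.27] shift cur frame [-10.8  29.4  13.8] shift tgt frame [ 5.3 31.4 12.7] world [  7.3  11.6 -31.4]
```

Request:
play_rows --steps '[0,0,0,0,-20,0,0,0,0,0,0,-20,0,0,0,0,0,0,-20,0,0,0,0,0,0,0,0,0,0,0,4,0,0,0,0,0,0,4,0,0,0,0,0,0,4,0,0,0,0]'

```text
time_s: 4.4
tcp_pos: [523.3, 70.6, 171.7]
eef_rot: [-1.614, -0.094, -0.386]
wrist_force: [0.3, 0.2, 0.2]
gripper_width: 0.2
```

```bash
cat > st.py <<'E'
from tgt import *
import sys
s=observe(); print(s['time_s'],s['q'].round(3),s['tcp_pos'].round(1),'F',s['wrist_force'].round(1),'qd',s['qd'].round(2))
tz,u,y,h=map(float,sys.argv[1:5]); ty=float(sys.argv[5]) if len(sys.argv)>5 else 0
r=Rt(1,0)*R.from_rotvec([0,0,np.radians(tz)])
Rc=R.from_rotvec(s['eef_rot']);t=s['tcp_pos']+Rc.apply([0,25,0])
p=Rz.T@(t-[v[0],v[1],0])-np.array([-80,0,48.]);print('tip u,y,h',p@up,p[1],p@n_)
go(PW(u,y,h)-r.apply([0,25,0]),r)
E
python3 st.py 35 -4 62 22
```

```text
4.4 [-0.261  0.245 -0.039  2.156  0.374  0.511  0.78 ] [523.3  70.6 171.7] F [0.3 0.2 0.2] qd [ 0.66  0.19 -0.49 -0.48 -1.22  0.73  1.33]
tip u,y,h 21.91403990629993 50.64553973564367 106.59765044904486
tool-frame turn deg [ 2.09 -1.24 17.58] shift cur frame [ 7.9 89.1 14. ] shift tgt frame [34.8 83.  10.4] world [ 36.1   4.5 -83. ]
```

Request:
play_rows --steps '[0.5,-0.3,4,0,0,2,0,0.5,-0.3,4,0,0,2,0,0.5,-0.3,4,0,0,2,0,0.5,-0.3,4,0,0,2,0,0,0,0,0,0,0,0,0,0,0,0,0,0,0]'

```text
time_s: 5.0
tcp_pos: [524.7, 77.5, 170.7]
eef_rot: [-1.573, 0.107, -0.155]
wrist_force: [-0.7, 0.4, -0.3]
gripper_width: 0.3
```

```bash
python3 st.py 35 -4 62 22
```

```text
5.0 [-0.1    0.349 -0.142  1.969  0.089  0.802  1.11 ] [524.7  77.5 170.7] F [-0.7  0.4 -0.3] qd [-0.01 -0.01 -0.    0.02  0.    0.   -0.  ]
tip u,y,h 15.331919098050395 58.61956034391806 108.52644283070484
tool-frame turn deg [ 0.23 -0.11  1.77] shift cur frame [32.  83.   3.7] shift tgt frame [34.6 82.   3.3] world [ 34.6  -2.4 -82. ]
```

Request:
play_rows --steps '[0.1,0,0.6,8,20,1,0,0.1,0,0.6,8,20,1,0,0.1,-0.1,0.6,8,20,1,0,0,0,0,5,11,0.3,0,0,0,0,3.5,7,0,0,0,0,0,0,0,0,0]'

```text
time_s: 5.6
tcp_pos: [558.1, 75.6, 93.0]
eef_rot: [-1.566, 0.13, -0.127]
wrist_force: [0.8, -0.1, 0.3]
gripper_width: 0.2
```

```bash
python3 st.py 35 -4 62 22; python3 - <<'E'
from bench import *
import cv2
for n in('top',):
  a=camera(n)
  a=a[132:252,205:345] if n=='top' else a[145:265,195:335]
  cv2.imwrite(f'pics/{n}4.png',cv2.resize(a,None,fx=5,fy=5,interpolation=cv2.INTER_CUBIC))
E
```

```text
5.6 [-0.091  0.524 -0.129  1.915  0.096  0.71   1.131] [558.1  75.6  93. ] F [ 0.8 -0.1  0.3] qd [ 0.   -0.03 -0.01 -0.   -0.01  0.01  0.  ]
tip u,y,h -2.66636990870349 62.32796929160408 26.31173285861803
tool-frame turn deg [-0.07  0.06 -0.11] shift cur frame [ 1.3  4.3 -0.3] shift tgt frame [ 1.3  4.3 -0.3] world [ 1.3 -0.5 -4.3]
```

View pics/top4.png

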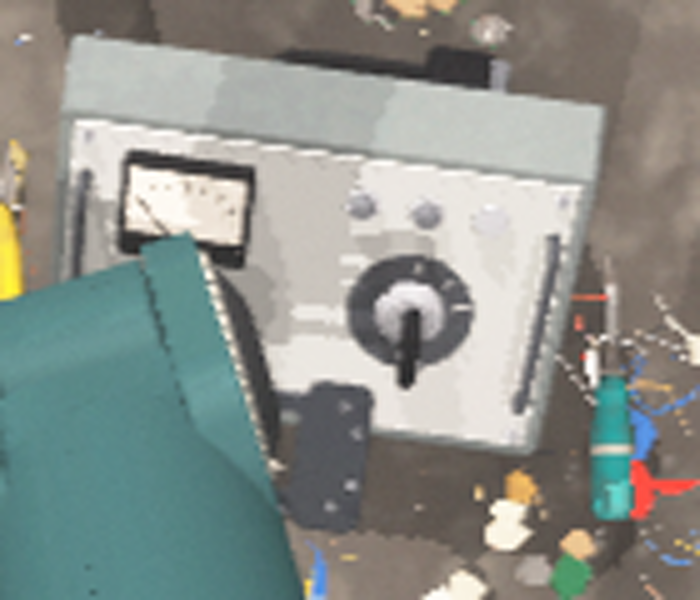

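Request:
play_rows --steps '[0,0,0,1,4,0,0,0,0,0,4.1,-2.9,0,0,0,0,0,4.1,-2.9,0,0,0,0,0,4.1,-2.9,0,0,0,0,0,4.1,-2.9,0,0,0,0,0,4.1,-2.9,0,0]'

```text
time_s: 6.25
tcp_pos: [574.4, 73.1, 103.8]
eef_rot: [-1.566, 0.138, -0.117]
wrist_force: [-17.4, 1.5, 14.7]
gripper_width: 0.2
```

```bash
python3 st.py 35 41 62 22
```

```text
6.25 [-0.081  0.534 -0.131  1.862  0.09   0.764  1.149] [574.4  73.1 103.8] F [-17.4   1.5  14.7] qd [ 0.02  0.   -0.   -0.11 -0.01  0.12  0.03]
tip u,y,h 16.841595625552888 62.453885315901424 25.866429098756598
tool-frame turn deg [ 0.03  0.09 -0.78] shift cur frame [ 21.5 -11.   -0.5] shift tgt frame [ 21.7 -10.7  -0.5] world [21.3 -4.  10.7]
```

Request:
play_rows --steps '[0,0,0,-7,2,0,0,0,0,0,-7,2,0,0,0,0,0,-7,0,0,0,0,0,0,0,-20,0,40,0,0,0,0,-25,0,40,0,0,0,0,0,0,40,0,0,0,0,0,0,40]'

```text
time_s: 6.95
tcp_pos: [559.4, 75.3, 145.5]
eef_rot: [-1.565, 0.128, -0.129]
wrist_force: [0.3, -0.3, -0.2]
gripper_width: 30.3
```

```bash
cat > st2.py <<'E'
# tilt tz, tool point (0,k,0) to panel u,y,h
from tgt import *
import sys
s=observe(); print(s['time_s'],s['q'].round(3),s['tcp_pos'].round(1),'F',s['wrist_force'].round(1),'w',round(s['gripper_width'],1))
tz,k,u,y,h=map(float,sys.argv[1:6]); turn=float(sys.argv[6]) if len(sys.argv)>6 else 0
r=Rt(1,np.radians(turn))*R.from_rotvec([0,0,np.radians(tz)])
Rc=R.from_rotvec(s['eef_rot']);t=s['tcp_pos']+Rc.apply([0,k,0])
p=Rz.T@(t-[v[0],v[1],0])-np.array([-80,0,48.]);print('point u,y,h',(p@up).round(1),p[1].round(1),(p@n_).round(1))
go(PW(u,y,h)-r.apply([0,k,0]),r)
if len(sys.argv)>7:
  from bench import camera
  for n in('top','scene'):
    a=camera(n); a=a[132:252,205:345] if n=='top' else a[165:285,205:345]
    cv2.imwrite(f'pics/{n}_{sys.argv[7]}.png',cv2.resize(a,None,fx=5,fy=5,interpolation=cv2.INTER_CUBIC))
E
python3 st2.py 35 15 31 62 28 0 5
```

```text
6.95 [-0.081  0.448 -0.139  1.886  0.08   0.812  1.145] [559.4  75.3 145.5] F [ 0.3 -0.3 -0.2] w 30.3
point u,y,h 34.2 62.2 76.7
tool-frame turn deg [-0.12  0.02  0.01] shift cur frame [25.3 41.8 -0.3] shift tgt frame [25.3 41.8 -0.2] world [ 24.9  -4.3 -41.8]
```

View pics/scene_5.png

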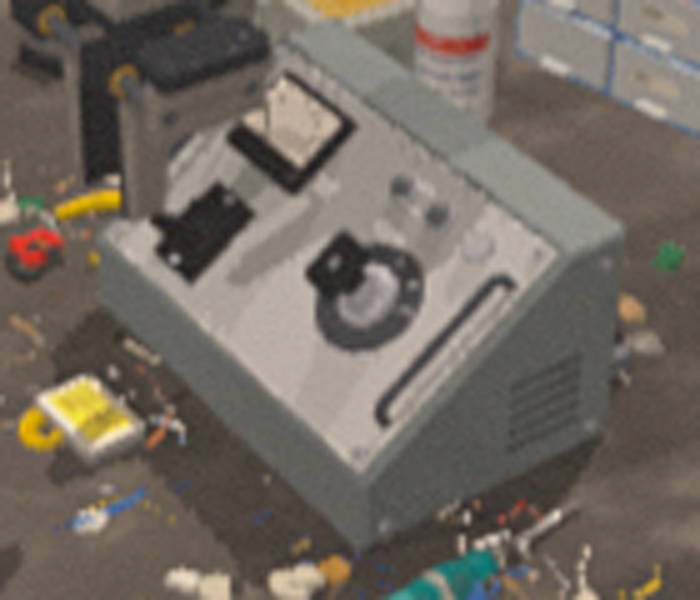

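Request:
play_rows --steps '[0,0,0,12.5,0,0,40,0,0,0,12.5,0,0,40,0,0,0,0,10,0,40,0,0,0,0,10,0,40,0,0,0,0,10,0,40,0,0,0,0,7,0,40,0,0,0,0,4,0,40,0,0,0,0,0,0,40]'

```text
time_s: 7.85
tcp_pos: [583.2, 71.4, 103.3]
eef_rot: [-1.565, 0.13, -0.126]
wrist_force: [-0.9, -0.2, -0.0]
gripper_width: 39.9
```

```bash
python3 st2.py 35 15 31 62 28 0 6
```

```text
7.85 [-0.079  0.541 -0.127  1.85   0.092  0.758  1.152] [583.2  71.4 103.3] F [-0.9 -0.2 -0. ] w 39.9
point u,y,h 29.9 62.2 28.3
tool-frame turn deg [-0.08  0.04 -0.14] shift cur frame [ 1.1 -0.4 -0.2] shift tgt frame [ 1.1 -0.4 -0.2] world [ 1.  -0.4  0.4]
```

View pics/scene_6.png

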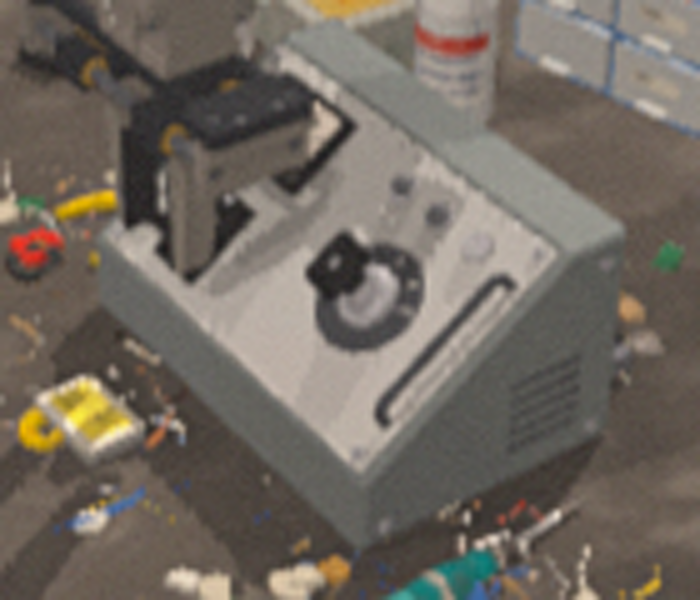

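Request:
play_rows --steps '[0,0,0,0,0,0,10,0,0,0,0,0,0,10,0,0,0,0,0,0,10,0,0,0,0,0,0,10,0,0,0,0,0,0,10]'

```text
time_s: 8.45
tcp_pos: [583.9, 71.2, 104.4]
eef_rot: [-1.565, 0.129, -0.128]
wrist_force: [-1.0, -0.0, 2.7]
gripper_width: 14.8
```

Request:
play_rows --steps '[0,0,0,3.3,-4,0,10,0,0,0,3.8,-3.4,0,10]'

```text
time_s: 8.65
tcp_pos: [588.7, 70.4, 110.3]
eef_rot: [-1.566, 0.133, -0.123]
wrist_force: [-4.7, 1.0, -5.2]
gripper_width: 14.8
```

Request:
play_rows --steps '[0,0,0,4.4,-2.4,0,10,0,0,0,5.7,-2.3,0,10,0,0,0,0,0,0,10]'

```text
time_s: 8.95
tcp_pos: [600.4, 68.5, 116.6]
eef_rot: [-1.565, 0.131, -0.126]
wrist_force: [-5.0, -0.4, 3.8]
gripper_width: 14.9
```

```bash
python3 st2.py 35 15 51 62 28 0 7
```

```text
8.95 [-0.072  0.546 -0.127  1.802  0.088  0.802  1.165] [600.4  68.5 116.6] F [-5.  -0.4  3.8] w 14.9
point u,y,h 51.7 62.2 29.2
tool-frame turn deg [-0.08  0.03 -0.19] shift cur frame [ 0.1  1.4 -0.2] shift tgt frame [ 0.1  1.4 -0.2] world [ 0.1 -0.2 -1.4]
```

View pics/scene_7.png

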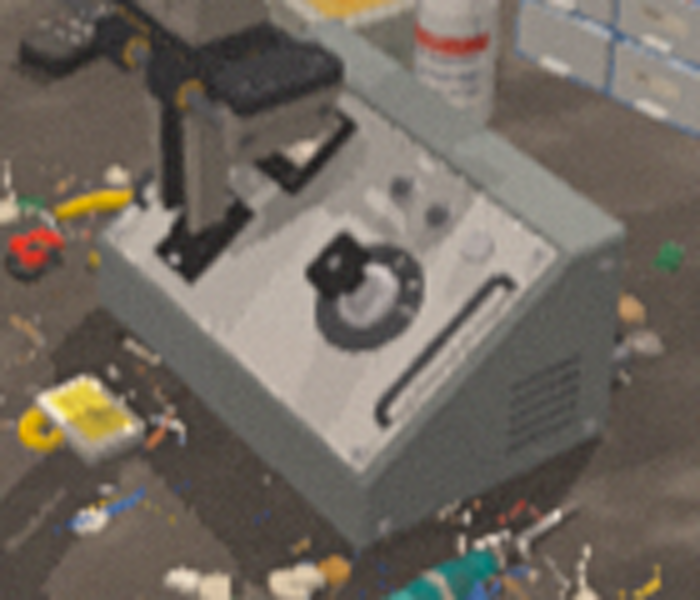

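Request:
play_rows --steps '[0,0,0,3,-1.2,0,10,0,0,0,0,0,0,10,0,0,0,0,0,0,40,0,0,0,0,0,0,40,0,0,0,0,0,0,40,0,0,0,0,0,0,40]'

```text
time_s: 9.65
tcp_pos: [604.2, 68.1, 117.5]
eef_rot: [-1.565, 0.129, -0.129]
wrist_force: [0.4, 0.0, 0.1]
gripper_width: 39.9
```

Request:
play_rows --steps '[0,0,0,-2,-15,0,40,0,0,0,-4,-25,0,40,0,0,0,0,-30,-10,40,0,0,0,0,0,-40,40,0,0,0,0,0,-30,40,0,0,0,0,0,0,40]'

```text
time_s: 10.25
tcp_pos: [584.6, -15.6, 188.7]
eef_rot: [-1.567, 0.134, -0.135]
wrist_force: [-0.6, -0.1, 0.7]
gripper_width: 40.1
```

```bash
python3 st2.py 15 6 73 -49 36 0 8
```

```text
10.25 [ 0.06   0.421 -0.116  1.807  0.061  0.916  1.317] [584.6 -15.6 188.7] F [-0.6 -0.1  0.7] w 40.1
point u,y,h 96.8 -23.4 96.7
tool-frame turn deg [  0.11  -0.36 -19.96] shift cur frame [ 13.4  63.8 -25.5] shift tgt frame [ -9.3  64.4 -25.6] world [  8.9 -27.5 -63.7]
```

View pics/scene_8.png

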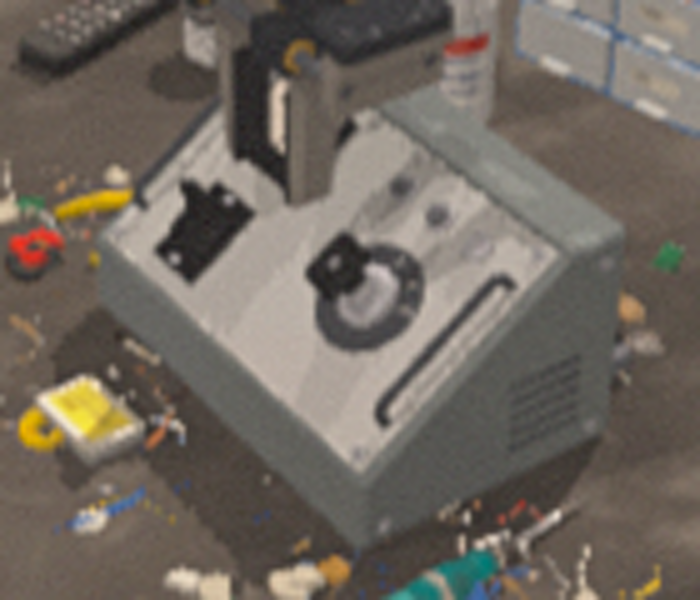

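View pics/top_8.png

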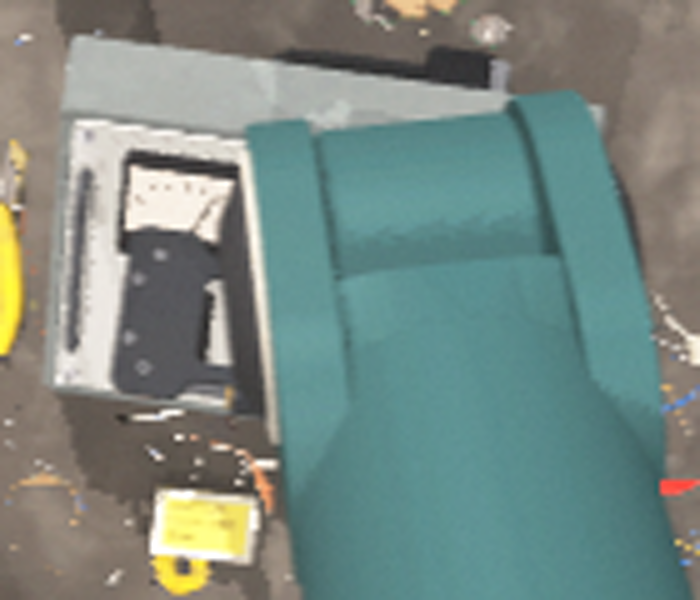

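```bash
cat > fk.py <<'E'
import numpy as np, itertools
from scipy.spatial.transform import Rotation as R
from scipy.optimize import least_squares
D=[([-1.14499,.46834,-.01163,1.60365,.00601,1.07139,-.0563],[293.5,579.4,238.7],[-1.541,.368,-.3675]),
([-0.71550,0.22371,0.34196,2.39113,1.53009,0.24749,-.46200],[517.6,81.4,160.9],[-1.57,-.354,-.614]),
([-0.59793,0.36127,0.32140,2.27890,1.09847,0.17455,0.00930],[552.04,63.47,120.08],[-1.609,-.26,-.543]),
([-0.63098,0.03825,0.25577,2.27955,0.76851,0.42042,0.36878],[525.3,78.6,252.2],[-1.57,-.327,-.598]),
([-0.1,.349,-.142,1.969,.089,.802,1.11],[524.7,77.5,170.7],[-1.573,.107,-.155]),
([-.072,.546,-.127,1.802,.088,.802,1.165],[600.4,68.5,116.6],[-1.565,.131,-.126]),
([.06,.421,-.116,1.807,.061,.916,1.317],[584.6,-15.6,188.7],[-1.567,.134,-.135])]
S=None
def fk(q,p,s):
    H,a,b,L,e1,e2,e3,e4=p[:8]
    T=R.identity();x=np.array([0,0,H]);
    T=T*R.from_euler('z',s[0]*q[0]); x=x+T.apply([e1,0,0])
    T=T*R.from_euler('y',q[1])*R.from_euler('z',s[1]*q[2]); x=x+T.apply([e2,0,a])
    T=T*R.from_euler('y',q[3]); x=x+T.apply([e3,0,b])
    T=T*R.from_euler('z',s[2]*q[4])*R.from_euler('y',q[5]); x=x+T.apply([e4,0,L])
    T=T*R.from_euler('z',s[3]*q[6])
    return x,T
def resid(p,s,D=D):
    o=[];M=R.from_rotvec(p[8:11])
    for q,t,r in D:
        x,T=fk(q,p,s); o+=list((x-t)); o+=list(100*((T*M).inv()*R.from_rotvec(r)).as_rotvec())
    return np.array(o)
def fit():
    best=None
    for s in itertools.product([-1],[1,-1],[1,-1],[1,-1]):
      for m in ([-1.57,0,0],[0.,0,1.57],[1.2,-1.2,1.2],[1.57,0,0],[1.2,1.2,-1.2],[-1.2,1.2,1.2],[-1.2,-1.2,-1.2]):
        f=least_squares(resid,[330,350,350,250,0,0,0,0]+m,args=(s,),x_scale=[100]*4+[30]*4+[1]*3)
        if best is None or f.cost<best[0]: best=(f.cost,s,f.x)
    return best
if __name__=='__main__':
    b=fit();print(b);r=resid(b[2],b[1]).reshape(-1,6).round(1);print(r)
    import pickle;pickle.dump(b,open('fk.pkl','wb'))
E
python3 fk.py
```

```text
(np.float64(1703.5481004698393), (-1, -1, -1, -1), array([330.49297475, 588.434744  , 507.7346283 , 377.59159128,
        64.36870993, -78.33915421,  30.56141334,  35.27966652,
         1.20922658,  -1.20923309,  -1.20918342]))
[[-27.2  18.7   4.    0.    0.    0. ]
 [ 10.    3.4  10.5  -0.    0.    0. ]
 [  4.2   8.1   5.7  -0.   -0.   -0. ]
 [ -9.2   2.1 -19.   -0.   -0.   -0. ]
 [-15.2  16.   -4.9   0.   -0.   -0. ]
 [ -0.6  21.6   3.8   0.    0.   -0. ]
 [ -3.5  22.6  -0.    0.    0.1   0.1]]
```

```bash
python3 - <<'E'
t=open('fk.py').read()
t=t.replace("def fk(q,p,s):\n","def fk(q,p,s):\n    f=p[11:15]\n").replace("[e1,0,0]","[e1,f[0],0]").replace("[e2,0,a]","[e2,f[1],a]").replace("[e3,0,b]","[e3,f[2],b]").replace("[e4,0,L]","[e4,f[3],L]")
t=t.replace("[330,350,350,250,0,0,0,0]+m","[330,420,420,250,0,0,0,0]+m+[0]*4").replace("[1]*3)","[1]*3+[30]*4)").replace("[1,-1],[1,-1],[1,-1])","[-1],[-1],[-1])").replace("in ([-1.57,0,0],[0.,0,1.57],[1.2,-1.2,1.2],[1.57,0,0],[1.2,1.2,-1.2],[-1.2,1.2,1.2],[-1.2,-1.2,-1.2])","in ([1.209,-1.209,-1.209],)")
open('fk.py','w').write(t)
E
python3 fk.py
```

```text
(np.float64(0.17523996326268398), (-1, -1, -1, -1), array([ 3.05828722e+02,  5.21150033e+02,  4.72395769e+02,  3.05494937e+02,
        9.80811072e-02, -6.23689273e-01, -7.89035851e-02, -2.21224683e-01,
        1.20922658e+00, -1.20923309e+00, -1.20918342e+00, -2.91132075e+01,
       -6.65334914e+02,  6.61232391e+02, -2.64811675e-01]))
[[ 0.  -0.1  0.   0.   0.   0. ]
 [-0.  -0.1 -0.  -0.   0.   0. ]
 [ 0.1  0.1  0.  -0.  -0.  -0. ]
 [-0.  -0.  -0.1 -0.  -0.  -0. ]
 [-0.  -0.2  0.1  0.  -0.  -0. ]
 [-0.2  0.3 -0.1  0.   0.  -0. ]
 [ 0.3 -0.1  0.1  0.   0.1  0.1]]
```

```bash
cat > plan.py <<'E'
from tgt import *
import pickle,fk
_,S_,p_=pickle.load(open('fk.pkl','rb'));M=R.from_rotvec(p_[8:11])
def F(q):
    x,T=fk.fk(q,p_,S_); return x,T*M
def step(q,x,r):
    q=np.array(q,float)
    for _ in range(30):
        X,T=F(q); e=np.r_[(x-X)/300,(r*T.inv()).as_rotvec()]
        if abs(e).max()<1e-5: break
        J=np.zeros((6,7))
        for i in range(7):
            d=q.copy();d[i]+=1e-5;X2,T2=F(d);J[:,i]=np.r_[(X2-X)/300,(T2*T.inv()).as_rotvec()]/1e-5
        q=q+J.T@np.linalg.solve(J@J.T+1e-7*np.eye(6),e)
    return q,abs(e).max()
def KR(turn,al): return Rt(1)*R.from_rotvec([0,np.radians(turn),0])*R.from_rotvec([0,0,np.radians(al)])
def KP(turn,al,h,K,k=6): r=KR(turn,al); return PW(K[0],K[1],h)-r.apply([0,k,0]),r
if __name__=='__main__':
    s=observe(); K=(73,-49)
    for al in(0,10,20,30):
        q=s['q'];x0=s['tcp_pos'];r0=R.from_rotvec(s['eef_rot'])
        from scipy.spatial.transform import Slerp
        x1,r1=KP(0,al,80,K)
        sl=Slerp([0,1],R.concatenate([r0,r1]))
        mn=9
        for t in np.linspace(0,1,20): q,e=step(q,x0+(x1-x0)*t,sl(t))
        print(al,'above',q.round(2),e)
        for h in np.linspace(80,36,10): q,e=step(q,KP(0,al,h,K)[0],KP(0,al,h,K)[1])
        print('  grasp',q.round(2),e)
        for T in np.linspace(0,76,39):
            qo=q;q,e=step(q,*KP(T,al,36,K)); mn=min(mn,q[5])
            if abs(T%19-0)<.1: print('  ',T,q.round(2),round(e,4),'step',abs(q-qo).max().round(3))
E
python3 plan.py
```

```text
0 above [-0.54  0.29  0.55  2.33  0.54 -0.05  0.8 ] 7.765739458894435e-10
  grasp [-0.49  0.41  0.52  2.29  0.54 -0.14  0.79] 7.956548036721263e-09
   0.0 [-0.49  0.41  0.52  2.29  0.54 -0.14  0.79] 0.0 step 0.0
   38.0 [-0.4   0.4   0.42  2.29  0.24 -0.12  0.44] 0.0 step 0.018
   76.0 [-0.32  0.39  0.32  2.28 -0.07 -0.11  0.09] 0.0 step 0.018
10 above [-0.06  0.28  0.03  2.19  0.31  0.26  1.09] 1.9413735149479785e-06
  grasp [-0.07  0.38  0.06  2.15  0.32  0.19  1.08] 4.077993764894927e-09
   0.0 [-0.07  0.38  0.06  2.15  0.32  0.19  1.08] 0.0 step 0.0
   38.0 [ 0.15  0.39 -0.13  2.17 -0.04  0.1   0.86] 0.0 step 0.018
   76.0 [ 0.41  0.42 -0.39  2.22 -0.35 -0.05  0.59] 0.0 step 0.017
20 above [ 0.05  0.33 -0.08  2.06  0.15  0.51  1.26] 1.5842609106531125e-08
  grasp [ 0.05  0.42 -0.07  2.02  0.17  0.45  1.26] 2.3247026585219526e-09
   0.0 [ 0.05  0.42 -0.07  2.02  0.17  0.45  1.26] 0.0 step 0.0
   38.0 [ 0.33  0.43 -0.26  2.07 -0.28  0.33  1.18] 0.0 step 0.024
   76.0 [ 0.76  0.53 -0.68  2.16 -0.73  0.08  1.14] 0.0 step 0.032
30 above [ 0.09  0.4  -0.11  1.92  0.08  0.74  1.34] 2.001050584491774e-10
  grasp [ 0.09  0.48 -0.1   1.89  0.09  0.69  1.34] 1.7846926899286093e-09
   0.0 [ 0.09  0.48 -0.1   1.89  0.09  0.69  1.34] 0.0 step 0.0
   38.0 [ 0.37  0.49 -0.24  1.96 -0.38  0.56  1.32] 0.0 step 0.027
   76.0 [ 0.78  0.56 -0.58  2.1  -0.98  0.33  1.47] 0.0 step 0.037
```

```bash
python3 - <<'E'
from ov import *
out=[]
for n,f in(('top','pics/top0.png'),('scene','pics/scene0.png')):
    im=cv2.imread(f); c=np.array([287,199]) if n=='top' else np.array([277,221])
    o=c-16; a=im[o[1]:o[1]+32,o[0]:o[0]+32]; a=cv2.resize(a,None,fx=12,fy=12,interpolation=cv2.INTER_CUBIC)
    px=lambda X: tuple(int(round(t)) for t in ((proj(n,X)[0]-o+.5)*12-.5))
    k=(72.8,-49)
    for h in(21,49):
        q=[PW(k[0]+du,k[1]+dy,h) for du,dy in((-16,-4.5),(-16,4.5),(16,4.5),(16,-4.5))]
        for i in range(4): cv2.line(a,px(q[i]),px(q[(i+1)%4]),(0,255,0))
    th=np.linspace(0,2*np.pi,40)
    for rr,hh in((17.5,10),(28,1)):
        cv2.polylines(a,[np.array([px(PW(k[0]+rr*np.cos(t),k[1]+rr*np.sin(t),hh)) for t in th])],True,(0,0,255))
    out.append(a)
cv2.imwrite('pics/key.png',np.hstack(out))
E
```

```text
(no output)
```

View pics/key.png

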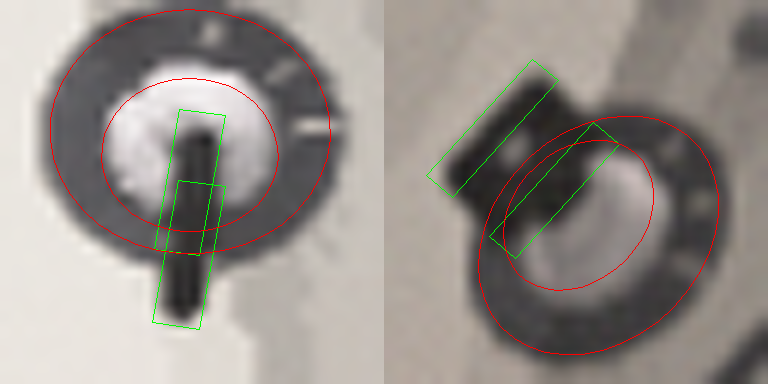

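```bash
for h in 85 41; do python3 st2.py 30 0 72.5 -49.5 $h; done
```

```text
10.35 [ 0.056  0.422 -0.12   1.807  0.059  0.916  1.316] [585.1 -10.3 188.3] F [-0.8  0.4  0. ] w 40.2
point u,y,h 99.7 -18.1 101.5
tool-frame turn deg [-0.14 -0.05 -4.99] shift cur frame [-12.8  29.  -31.5] shift tgt frame [-15.3  27.9 -31.4] world [-17.8 -28.9 -29.1]
10.35 [ 0.056  0.422 -0.12   1.807  0.059  0.916  1.316] [585.1 -10.3 188.3] F [-0.8  0.4  0. ] w 40.2
point u,y,h 99.7 -18.1 101.5
tool-frame turn deg [-0.14 -0.05 -4.99] shift cur frame [ 12.4  65.1 -31.6] shift tgt frame [  6.7  66.  -31.4] world [  7.1 -33.  -65.2]
```

Request:
play_rows --steps '[0,0,-2.5,-5,5,-15.5,46,-0.1,0,-2.5,-8,8,-16,46,0,0,0,0,8,0,46,0,0,0,0,7,0,46,0,0,0,0,0,0,46,0,0,0,0,0,0,46]'

```text
time_s: 10.95
tcp_pos: [569.4, -38.0, 158.8]
eef_rot: [-1.572, 0.06, -0.195]
wrist_force: [-0.2, 0.3, 0.7]
gripper_width: 46.1
```

```bash
python3 st2.py 30 0 72.5 -49.5 41 0 9
```

```text
10.95 [ 0.089  0.399 -0.108  1.927  0.083  0.734  1.34 ] [569.4 -38.  158.8] F [-0.2  0.3  0.7] w 46.1
point u,y,h 73.8 -47.9 83.7
tool-frame turn deg [-0.05  0.12 -0.08] shift cur frame [20.3 37.6 -1.6] shift tgt frame [20.2 37.6 -1.6] world [ 22.8  -5.4 -35.7]
```

View pics/scene_9.png

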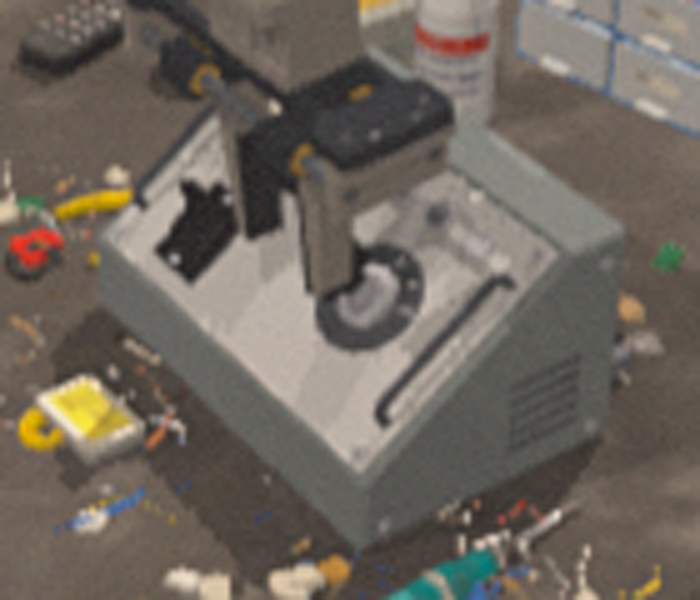

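Request:
play_rows --steps '[0,0,0,5,9.4,-0.8,46,0,0,0,5,9.4,-0.8,46,0,0,0,5,9.4,0,46,0,0,0,5,9.4,0,46,0,0,0,0,0,0,46,0,0,0,0,0,0,46]'

```text
time_s: 11.65
tcp_pos: [590.9, -44.6, 122.5]
eef_rot: [-1.573, 0.062, -0.195]
wrist_force: [-0.5, -0.2, -0.6]
gripper_width: 46.4
```

```bash
python3 st2.py 30 0 72.5 -49.5 41 0 10
```

```text
11.65 [ 0.089  0.483 -0.098  1.896  0.093  0.683  1.342] [590.9 -44.6 122.5] F [-0.5 -0.2 -0.6] w 46.4
point u,y,h 71.3 -50.9 41.1
tool-frame turn deg [-0.    0.02 -0.13] shift cur frame [ 1.1 -0.5  1.4] shift tgt frame [ 1.1 -0.5  1.4] world [1.3 1.3 0.6]
```

View pics/scene_10.png

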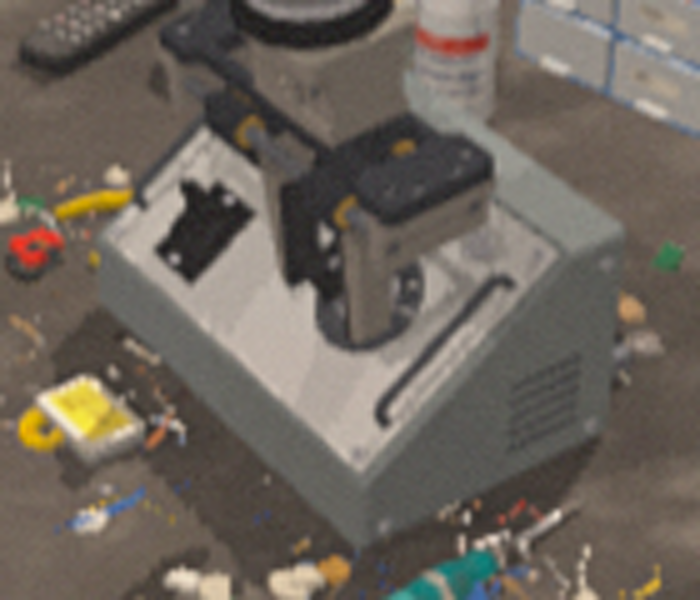

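Request:
play_rows --steps '[0,0,0,1,-0.5,1.4,46,0,0,0,0,0,0,2,0,0,0,0,0,0,2,0,0,0,0,0,0,2,0,0,0,0,0,0,2,0,0,0,0,0,0,2,0,0,0,0,0,0,2]'

```text
time_s: 12.45
tcp_pos: [592.2, -43.6, 123.8]
eef_rot: [-1.573, 0.061, -0.196]
wrist_force: [-0.3, -0.3, 1.6]
gripper_width: 9.0
```

```bash
python3 st2.py 30 0 72.5 -49.5 41 0
```

```text
12.45 [ 0.087  0.482 -0.098  1.893  0.094  0.685  1.34 ] [592.2 -43.6 123.8] F [-0.3 -0.3  1.6] w 9.0
point u,y,h 72.9 -49.8 41.5
tool-frame turn deg [ 0.01  0.02 -0.07] shift cur frame [-0.1  0.6  0.3] shift tgt frame [-0.1  0.6  0.3] world [ 0.   0.3 -0.6]
```

Request:
play_rows --steps '[2,3.46,0,0,0,0,2,2,3.46,0,0,0,0,2,2,3.46,0,0,0,0,2,2,3.46,0,0,0,0,2,2,3.46,0,0,0,0,2]'

```text
time_s: 12.95
tcp_pos: [592.3, -43.4, 123.8]
eef_rot: [-1.358, 0.275, -0.429]
wrist_force: [-0.9, 0.1, 0.2]
gripper_width: 8.6
```

```bash
cat > kt.py <<'E'
from plan import *
import sys
s=observe();Rc=R.from_rotvec(s['eef_rot'])
rel=Rt(1).inv()*Rc*R.from_rotvec([0,0,-np.radians(30)])
print(s['time_s'],s['q'].round(3),'F tool',Rc.inv().apply(s['wrist_force']).round(1),'tau',s['ft_torque'].round(2),'w',s['gripper_width'])
print('TCP u,y,h',uv(s).round(1),'turn(deg)',rel.as_rotvec(degrees=True).round(2))
T=float(sys.argv[1]); K=(72.9,-49.8); x,r=KP(T,30,41.5,K,0); go(x,r)
E
python3 kt.py 20
```

```text
12.95 [ 0.231  0.481 -0.163  1.917 -0.153  0.63   1.319] F tool [-0.9 -0.3 -0.3] tau [-0.11  0.18  0.03] w 8.573160207285717
TCP u,y,h [ 73.  -49.5  41.5] turn(deg) [2.000e-02 2.012e+01 7.000e-02]
tool-frame turn deg [-0.07 -0.1  -0.07] shift cur frame [ 0.  -0.  -0.3] shift tgt frame [ 0.  -0.  -0.3] world [-0.1 -0.3 -0. ]
```

Works perfectly. Continue to ~56°.

Request:
play_rows --steps '[2,3.46,0,0,0,0,2,2,3.46,0,0,0,0,2,2,3.46,0,0,0,0,2,2,3.46,0,0,0,0,2,2,3.46,0,0,0,0,2]'

```text
time_s: 13.45
tcp_pos: [592.5, -43.2, 123.9]
eef_rot: [-1.12, 0.474, -0.644]
wrist_force: [0.2, 1.0, -0.6]
gripper_width: 8.6
```

```bash
python3 kt.py 40
```

```text
13.45 [ 0.389  0.487 -0.255  1.966 -0.414  0.552  1.321] F tool [-0.5  0.9  0.6] tau [-0.09  0.18  0.09] w 8.576004017563077
TCP u,y,h [ 73.1 -49.3  41.5] turn(deg) [4.00e-02 4.01e+01 6.00e-02]
tool-frame turn deg [-0.06 -0.08 -0.07] shift cur frame [ 0.1 -0.1 -0.5] shift tgt frame [ 0.1 -0.1 -0.5] world [-0.3 -0.5 -0.1]
```

Request:
play_rows --steps '[2,3.46,0,0,0,0,2,2,3.46,0,0,0,0,2,2,3.46,0,0,0,0,2,2,3.46,0,0,0,0,2]'

```text
time_s: 13.85
tcp_pos: [592.6, -43.1, 124.0]
eef_rot: [-0.915, 0.625, -0.805]
wrist_force: [2.0, 1.1, -1.1]
gripper_width: 8.4
```

```bash
python3 kt.py 56
```

```text
13.85 [ 0.537  0.504 -0.364  2.021 -0.646  0.471  1.355] F tool [0.4 2.  1.4] tau [-0.18  0.07  0.13] w 8.387007547437179
TCP u,y,h [ 73.3 -49.1  41.5] turn(deg) [6.000e-02 5.606e+01 5.000e-02]
tool-frame turn deg [-0.05 -0.04 -0.07] shift cur frame [ 0.3 -0.2 -0.7] shift tgt frame [ 0.3 -0.2 -0.7] world [-0.4 -0.6 -0.2]
```

Request:
play_rows --steps '[2,3.46,0,0,0,0,2,2,3.46,0,0,0,0,2,2,3.46,0,0,0,0,2,2,3.46,0,0,0,0,2,1.5,2.6,0,0,0,0,2,0,0,0,0,0,0,2]'

```text
time_s: 14.45
tcp_pos: [592.8, -43.0, 124.1]
eef_rot: [-0.653, 0.794, -0.981]
wrist_force: [2.6, 2.7, -1.6]
gripper_width: 8.9
```

```bash
python3 kt.py 75; python3 st2.py 30 0 72.5 -49.5 41 0 11
```

```text
14.45 [ 0.762  0.559 -0.573  2.096 -0.964  0.339  1.458] F tool [-1.2  3.6  1.6] tau [-0.2  -0.11  0.13] w 8.924809253309515
TCP u,y,h [ 73.5 -49.   41.5] turn(deg) [ 0.1  74.99  0.08]
tool-frame turn deg [-0.02  0.02 -0.12] shift cur frame [ 0.5 -0.3 -0.7] shift tgt frame [ 0.5 -0.3 -0.7] world [-0.6 -0.7 -0.3]
14.45 [ 0.762  0.559 -0.573  2.096 -0.964  0.339  1.458] [592.8 -43.  124.1] F [ 2.6  2.7 -1.6] w 8.9
point u,y,h 73.5 -49.0 41.5
tool-frame turn deg [-37.59 -64.89  -0.08] shift cur frame [ 0.4  0.4 -1. ] shift tgt frame [-0.6  0.9 -0.5] world [-0.6 -0.4 -1. ]
```

View pics/scene_11.png

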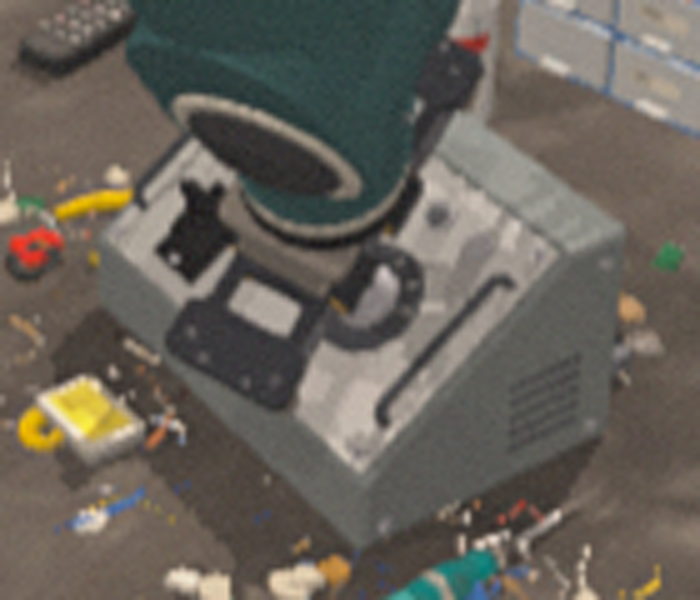

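Request:
play_rows --steps '[0,0,0,0,0,0,2,0,0,0,0,0,0,2,0,0,0,0,0,0,2,0,0,0,0,0,0,2,0,0,0,0,0,0,2,0,0,0,0,0,0,2,0,0,0,0,0,0,2,0,0,0,0,0,0,2]'

```text
time_s: 15.35
tcp_pos: [592.7, -43.0, 124.1]
eef_rot: [-0.655, 0.793, -0.981]
wrist_force: [3.6, 2.9, -0.5]
gripper_width: 8.7
```

Request:
play_rows --steps '[0,0,0,0,0,0,50,0,0,0,0,0,0,50,0,0,0,0,0,0,50,0,0,0,0,0,0,50,0,0,0,0,0,0,50,0,0,0,0,0,0,50,0,0,0,0,0,0,50,0,0,0,0,0,0,50]'

```text
time_s: 16.15
tcp_pos: [592.2, -43.5, 123.6]
eef_rot: [-0.656, 0.795, -0.982]
wrist_force: [0.0, -0.0, -0.4]
gripper_width: 50.0
```

```bash
python3 kt.py 75; python3 - <<'E'
from plan import *
s=observe();q=s['q'];Rc=R.from_rotvec(s['eef_rot']);x=s['tcp_pos']
for k in range(8):
    x=x+PW(0,0,10)-PW(0,0,0); q,e=step(q,x,Rc); print(q.round(2),e)
print('n in tool',Rc.inv().apply(PW(0,0,1)-PW(0,0,0)).round(3))
E
python3 st2.py 30 0 72.5 -49.5 41 0 12
```

```text
16.15 [ 0.76   0.558 -0.57   2.097 -0.962  0.339  1.457] F tool [ 0.2  0.3 -0.2] tau [-0.49  0.51 -0.04] w 50.005896315267975
TCP u,y,h [ 72.8 -49.7  41.4] turn(deg) [-1.000e-02  7.493e+01  7.000e-02]
tool-frame turn deg [ 0.08  0.04 -0.05] shift cur frame [ 0.1 -0.2  0.1] shift tgt frame [ 0.1 -0.2  0.1] world [ 0.  -0.1  0.2]
[ 0.76  0.53 -0.57  2.11 -0.96  0.35  1.45] 9.051993098789049e-08
[ 0.77  0.51 -0.57  2.12 -0.96  0.37  1.44] 9.163052823168983e-08
[ 0.77  0.48 -0.57  2.13 -0.96  0.38  1.42] 9.177364631796081e-08
[ 0.77  0.46 -0.56  2.14 -0.95  0.4   1.41] 9.148239693483144e-08
[ 0.78  0.43 -0.56  2.15 -0.95  0.42  1.4 ] 9.080119790875566e-08
[ 0.78  0.41 -0.56  2.15 -0.95  0.43  1.39] 8.977470732437117e-08
[ 0.78  0.38 -0.56  2.16 -0.94  0.45  1.38] 8.844582415197995e-08
[ 0.79  0.36 -0.56  2.17 -0.94  0.47  1.36] 8.685716314478971e-08
n in tool [-0.501 -0.866 -0.001]
16.15 [ 0.76   0.558 -0.57   2.097 -0.962  0.339  1.457] [592.2 -43.5 123.6] F [ 0.  -0.  -0.4] w 50.0
point u,y,h 72.8 -49.7 41.4
tool-frame turn deg [-37.46 -64.9   -0.07] shift cur frame [-0.   0.5 -0.2] shift tgt frame [-0.1  0.5  0.2] world [ 0.   0.2 -0.5]
```

View pics/scene_12.png

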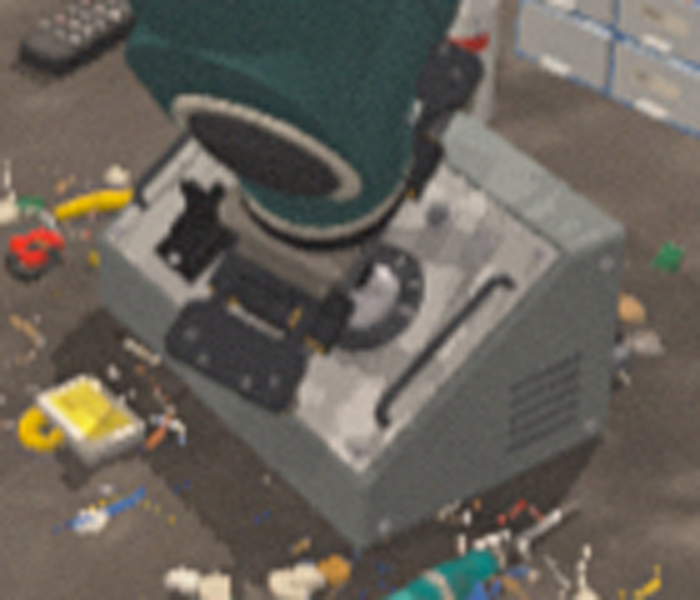

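Request:
play_rows --steps '[0,0,0,-4,-7,0,50,0,0,0,-5,-8.7,0,50,0,0,0,-5,-8.7,0,50,0,0,0,-10,-17.3,0,50,0,0,0,-10,-17.3,0,50,0,0,0,-10,-17.3,0,50,0,0,0,-10,-17.3,0,50,0,0,0,0,0,0,50]'

```text
time_s: 17.05
tcp_pos: [530.7, -33.4, 214.5]
eef_rot: [-0.657, 0.79, -0.983]
wrist_force: [-0.3, -0.3, -0.4]
gripper_width: 50.3
```

```bash
python3 kt.py 75|head -2; python3 st2.py 30 0 72.5 -49.5 41 0 13
```

```text
17.05 [ 0.801  0.275 -0.551  2.189 -0.928  0.527  1.33 ] F tool [ 0.3  0.  -0.5] tau [-0.37  0.43  0.  ] w 50.29802938711298
TCP u,y,h [ 73.9 -49.7 151.5] turn(deg) [ 3.000e-02  7.482e+01 -1.700e-01]
17.05 [ 0.801  0.275 -0.551  2.189 -0.928  0.527  1.33 ] [530.7 -33.4 214.5] F [-0.3 -0.3 -0.4] w 50.3
point u,y,h 73.9 -49.7 151.5
tool-frame turn deg [-37.44 -64.78   0.17] shift cur frame [54.6 96.1 -1.5] shift tgt frame [54.1 96.4  0.2] world [ 61.5 -10.  -91.3]
```

View pics/scene_13.png

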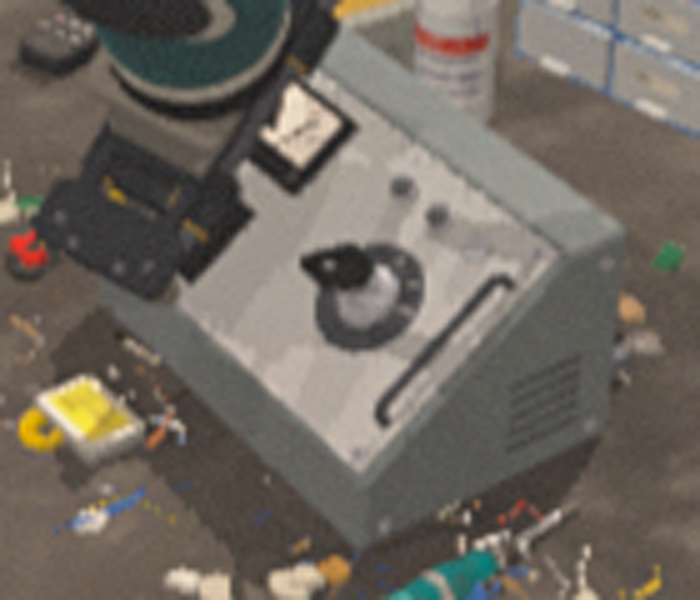

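```bash
python3 - <<'E'
from ov import *
from bench import camera
n='scene';im=camera(n);o=np.array([277,221])-16
out=[]
for ang in(0.55,0.70):
    a=cv2.resize(im[o[1]:o[1]+32,o[0]:o[0]+32],None,fx=12,fy=12,interpolation=cv2.INTER_CUBIC)
    px=lambda X: tuple(int(round(t)) for t in ((proj(n,X)[0]-o+.5)*12-.5+np.array([14,12])))
    k=(72.8,-49.5);c,s=np.cos(ang),np.sin(ang)
    for h in(21,49):
        q=[PW(k[0]+du*c+dy*s,k[1]-du*s+dy*c,h) for du,dy in((-16,-4.5),(-16,4.5),(16,4.5),(16,-4.5))]
        for i in range(4): cv2.line(a,px(q[i]),px(q[(i+1)%4]),(0,255,0))
    out.append(a)
cv2.imwrite('pics/key2.png',np.hstack(out))
E
```

```text
(no output)
```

View pics/key2.png

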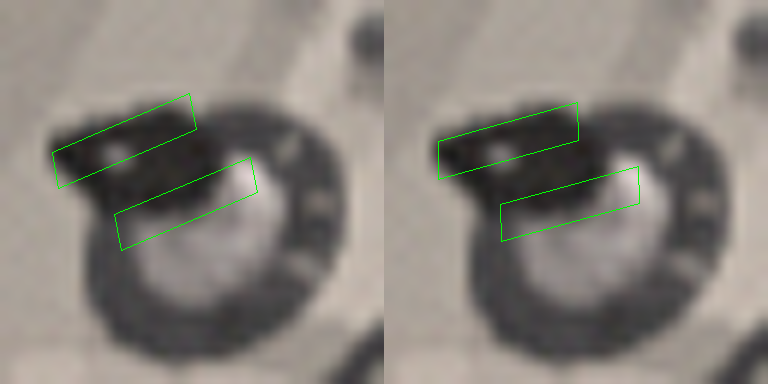

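Request:
play_rows --steps '[0,0,0,-5,-20,0,50,0,0,0,-5,-30,0,50,0,0,0,-5,-30,0,50,0,0,0,-5,-20,0,50,0,0,0,0,0,0,50,0,0,0,0,0,0,50,0,0,0,0,0,0,50]'

```text
time_s: 17.9
tcp_pos: [478.3, -56.1, 295.2]
eef_rot: [-0.655, 0.796, -0.98]
wrist_force: [-0.0, -0.3, 0.4]
gripper_width: 50.2
```

```bash
python3 st2.py 30 0 72.5 -49.5 41 0 14; python3 - <<'E'
import cv2,numpy as np
cv2.imwrite('pics/both14.png',cv2.resize(np.hstack([cv2.imread('pics/top_14.png'),cv2.imread('pics/scene_14.png')]),(800,343)))
E
```

```text
17.9 [ 0.896  0.053 -0.494  2.189 -0.861  0.798  1.253] [478.3 -56.1 295.2] F [-0.  -0.3  0.4] w 50.2
point u,y,h 80.8 -80.7 245.1
tool-frame turn deg [-37.48 -64.87  -0.22] shift cur frame [ 74.7 192.7   0.5] shift tgt frame [ 94.9 180.9  31.2] world [ 113.9   12.7 -172. ]
```

View pics/both14.png

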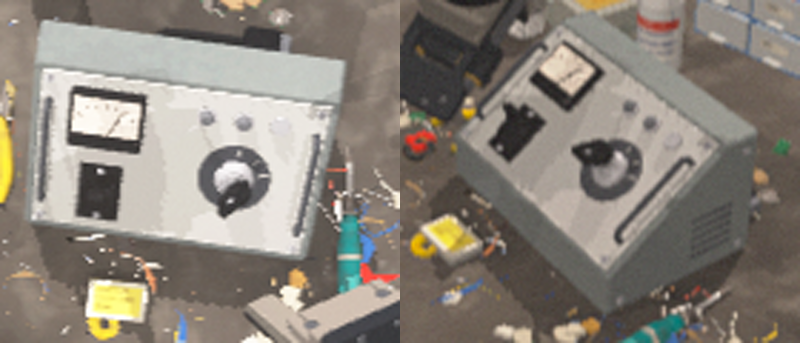

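The voltmeter pointer stands at the right, the lever is up, the key is at run, and the loose things haven't moved. The arm is clear.

```bash
python3 -c "
from bench import *
print(sign_off())"
```

```text
the job is handed in; nothing more can be done
None
```

The breaker is on, the key was held at start for about a second and has sprung back to run. I handed the job in at about 18 s of the 48 s allowed; no verdict is reported.

- **Breaker:** My first try, pushing the lever with closed, vertical fingers, jammed at about 22 N and the lever did not move. I backed off, gripped the lever by its sides and swung it over. Later pictures show the lever up the slope and the voltmeter pointer at the right.
- **Key:** The wrist joint would not reach straight along the lock's axis, so I gripped the key with the tool leaning 30° from it. I then turned it about the axis to 75°, against the 74.5° stop. The reaction torque was about 0.2 N m, as expected at start. I held it there for about 1 s, opened the fingers and backed off along the axis.
- **Last checks:** The key in the scene picture matches an outline drawn at 0.70 rad (run). The screwdriver, side cutters and fuse box look unmoved. The wrist force is about 0 and the arm is well clear.
- **Disagreements:** The scene camera showed the key about 2–3 mm off the position used, while the top camera agreed. Near a wrist limit early on, the arm strayed up to about 35 mm from its commanded path, but it touched nothing.

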